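# Transfer a tool caddy to the facing rail in the garage

### The arm

A 7-joint arm with a two-finger parallel gripper is mounted at the origin on the work surface. World frame = base frame: x ahead of the robot, y to its left, z up, the work surface at z = 0. Lengths are in m, angles in rad, forces in N, time in s.
With the tool pointing down it reaches from about 0.425 to 0.925 m from the base axis. Payload 6.8 kg.
Tool frame: the origin (TCP) lies at the very end of the fingers, on their centre line; the grasp point (between the pads) lies 19 mm behind it; y points along the fingers, x is the direction in which the jaws open and shut, and the axes are right-handed (so a half turn about y gives the same grasp; the last joint's range is limited). The gripper opens to 85 mm and grips with 20 to 120 N. Pads are 22 mm wide; open, the fingers measure 114 mm over their backs; the gripper's body (76 mm by 85 mm) begins 54 mm behind the grasp point. The pads swing forward as they close: fully open they stand 13 mm farther back than shut.
Start: joints at [-0.108, 0.477, 0.022, 1.555, -0.011, 1.109, -0.083], TCP at [0.675, 0, 0.231] pointing down, gripper open.
Joint ranges: [-2.96, 2.96], [-0.34, 2.1], [-1.41, 1.46], [0.24, 2.44], [-1.37, 4.51], [0.17, 1.92], [-2.96, 2.96]. Speed limits (rad/s): [2.39, 2.39, 3.14, 3.14, 3.14, 3.14, 3.14].

### API

Orientations are given as a rotation vector (axis times angle).
In Python, from bench import r, imaging gives the robot as it stands.
- The arm moves only by the shell command python3 -m jog 'ROWS' [FORCE]. ROWS is text: rows parted by semicolons, each of 7 numbers parted by spaces: the turn, a rotation vector about the tool's x, y, z in degrees, then the shift along the tool's x, y, z in mm, then the opening, from 0 (shut) to 1 (fully open). A call has exactly 5 rows; each row shifts and turns the commanded pose from where the row before left it, along the tool's axes as they then stand; what a row does not reach is not made up. A row lasts 1/12 s, in which the tool goes at most 41.7 mm and 7.16 degrees, less where a joint would pass 70% of its speed; a pose out of reach is approached as far as the arm can. A call with a gripper value outside its range is refused whole. The fingers move at their own pace and stop on an object; FORCE is the grip in N (left out, the last holds). Time passes only in rows, so rows that do not move let the fingers close, or fill a call up. It gives the time, the measured TCP pose, the force and the opening at its end, in the units of the state.
- r.get_obs(): the state, without advancing time (a new reading comes with each control period).
- imaging.grab_frame(name): name is "scene" or "side" or "wrist"; returns a dict with "color" (400x640x3 uint8, red, green, blue), "z_map" (400x640 float32, m along the optical axis (not along the pixel's ray), 0 where there is no reading), "fx", "fy", "cx", "cy" (pixels), "world_to_cam" (4x4, takes a point from world to camera coordinates); the wrist camera has in their place "hand_eye" (4x4, takes a point from camera to tool coordinates, whose origin is the TCP and whose axes are the tool frame's). Camera axes: x right, y up, looking along -z (the intrinsics and any distortion apply to the point x, -y, -z); pixel columns grow to the right and rows downward; lengths in m; the calibration is good to about 2 mm. A picture is of the moment at which its call begins: read the wrist's pose just before it.
- r.hand_in(): hands the job in, once; it reports no verdict.
The state is a dict: "clock": time; "joints": joint angles; "qvel": joint speeds; "tau": joint torques, N m; "tcp_pos": TCP position; "orientation": TCP orientation; "contact_force": force on the tool from outside, world axes, zero at the start; "moment": the same for the moment, N m; "grip_width": finger opening in m.
Only numpy, scipy, OpenCV 4.12 (cv2) and the standard library are available. Lean on these libraries where they do the work, as an engineer would, in place of code of your own. Each camera call takes 0.05 s, during which the arm holds its last target.

### The job

Move the hanging tool caddy from the blue-post rail to the yellow-post rail: lift it over the blue rail's red end stop, stand it on the black rubber mat and let go, then take it afresh to finish turning it round and bring it over the yellow rail's end stop. Slide it fully home to the yellow post and leave it hanging on the rail by its window, orange front towards that rail's open end. Do not drop or tip the caddy, and leave everything else on the bench where it is.

Things in the scene. Friction and masses are not known exactly. Their poses are not given: they have to be found in the camera images.
- caddy_grip (a point): Centre of the caddy's black square grip block, 24 x 24 mm, 48 high, rigid, pinched from above on either pair of sides; 136 mm above the caddy's flat underside (block spans 112 to 160). Axes: -x is the caddy's orange front, y its width, z up. Starts hanging on the blue rail, front to the open end (axes parallel to rail_blue). About 350 g.
- caddy_eye (a point): Centre of the closed window, 40 mm wide (y) and 44 high, through the caddy's upright plate (60 wide, 12 thick) along x; 78 mm above the underside, 58 mm below the grip block's centre. The rail runs through it; hanging, its upper edge (100 mm above the underside) rests on the rail's top.
- caddy_front (a point): Point 30 mm in front of the window's centre (orange side). The plate stands in the middle of the caddy's tray: grey with orange front, 110 mm wide, 50 deep, 40 high, holding sockets and two screwdrivers (up to 86 mm high). The back is plain grey.
- rail_blue (a point): Mid-line of the top face of the blue-post rail: bar 12 mm wide, 10 thick, top 190 mm above bench; fixed. x runs from open end (x=-75 mm) to post face (x=+65), y across, z up. Red end stop at the open end (x=-75 to -67) stands 14 mm above the rail, 12 wide. Post 40 mm wide, 198 high; base 200 x 90 x 12 mm. Caddy starts here.
- rail_yellow (a point): Mid-line of the top face of the yellow-post rail: bar 12 mm wide, 10 thick, top 190 mm above bench; fixed. x runs from open end (x=-75 mm) to post face (x=+65), y across, z up. Red end stop at the open end (x=-75 to -67) stands 14 mm above the rail, 12 wide. Post 40 mm wide, 198 high; base 200 x 90 x 12 mm. Caddy ends here; window centre at x=+40 when its tray meets the post (fully home).
- mat_top (a point): Centre of the top face of a fixed black rubber mat, 160 x 160 mm, 4 mm thick, between the two stands; top 4 mm above the bench.
- mug: blue ceramic mug, 80 mm across, 90 high; bystander, origin at its underside
- jar: screw-top jar, 70 mm across, 85 high; bystander, origin at its underside
- can: can with a green band, 66 mm across, 150 high; bystander, origin at its underside
- tape: yellow roll, 100 mm across, 45 high, lying flat; bystander, origin at its underside
- wrench: steel wrench lying on the bench; bystander, origin at its underside
- offcut: light wood offcut, 120 x 60 x 35 mm; bystander, origin at its underside
- hammer: hammer lying on the bench; bystander, origin at its underside
Mind the look-alikes: they are no part of the job. Leave any white look-alike of the part that bears mat_top alone.

How it is judged:
By the outcome, as a careful person would: the job done as asked, in the order asked, and still so for the second after the job is handed in, with the robot touching nothing.
It also fails if it takes over 67 s, if anything falls off the work surface, if the arm or the gripper's body presses on something with over 40 N, if the wrist force passes 120 N, or if a joint passes its speed limit or range.

## Working session

There is one attempt and no reset: what is moved stays moved. The work goes in short steps, Python scripts to look and compute and a shell command to move; the robot and the scene stay as the last step left them, time stands still between calls to the robot, and variables do not carry over. Pictures are saved under pics/ and viewed, and the job is handed in when it is done.

```bash
ls -la; mkdir -p pics; python3 - <<'E'
from bench import r, imaging
import cv2,numpy as np
print(r.get_obs())
for n in ["scene","side","wrist"]:
    f=imaging.grab_frame(n)
    np.savez(f'pics/{n}0.npz',**f)
    cv2.imwrite(f'pics/{n}0.png',f['color'][:,:,::-1])
    print(n,[ (k,v) for k,v in f.items() if k not in('color','z_map')],(f['z_map']>0).mean())
E
```

```text
total 12
drwxr-xr-x  3 agent agent 4096 Dec  6 23:17 .
drwxr-xr-x 23 root  root  4096 Dec  6 23:17 ..
drwxr-xr-x  2 agent agent 4096 Dec  6 23:17 pics
{'clock': 0.0, 'joints': array([-0.10810625,  0.47778342,  0.0223366 ,  1.55648989, -0.01149585,
        1.10926388, -0.08308845]), 'qvel': array([ 0.00054767, -0.00122443,  0.00033325,  0.00048518,  0.00020651,
       -0.00029428,  0.00196995]), 'tau': array([-5.45967814e-04, -5.96443820e+01,  1.60769675e+00, -2.81194621e+01,
        1.24063640e-02,  9.39900521e-03,  2.20753498e-05]), 'tcp_pos': array([ 6.74399185e-01, -1.09683155e-05,  2.30320597e-01]), 'orientation': array([-1.57093296e+00,  1.38825567e-03,  1.45681596e-03]), 'contact_force': array([ 0.05848394, -0.51021453, -0.17318375]), 'moment': array([0.05329313, 0.01954059, 0.03858102]), 'grip_width': 0.08545792381696107}
scene [('fx', 504.6351960837495), ('fy', 504.6351960837495), ('cx', 326.0816483168753), ('cy', 191.49801426735758), ('world_to_cam', array([[ 0.47577289,  0.87956297, -0.00302327, -0.23481057],
       [-0.58281378,  0.31782604,  0.74787345,  0.1513047 ],
    
[... 313 characters left out ...]
,  0.48005897],
       [ 0.0728159 , -0.48474226,  0.87162078, -0.18357738],
       [-0.16064718,  0.85682843,  0.48993625, -1.25267477],
       [ 0.        ,  0.        ,  0.        ,  1.        ]]))] 0.99419921875
wrist [('fx', 295.029083777501), ('fy', 295.029083777501), ('cx', 317.42268229298935), ('cy', 199.20521260460015), ('hand_eye', array([[ 9.99999807e-01,  6.16077452e-04, -8.62792523e-05,
         8.13691126e-04],
       [-2.73254034e-04,  3.10410146e-01, -9.50602686e-01,
        -1.42333954e-01],
       [-5.58862925e-04,  9.50602526e-01,  3.10410254e-01,
         8.01351607e-02],
       [ 0.00000000e+00,  0.00000000e+00,  0.00000000e+00,
         1.00000000e+00]]))] 0.99574609375
```

View pics/scene0.png

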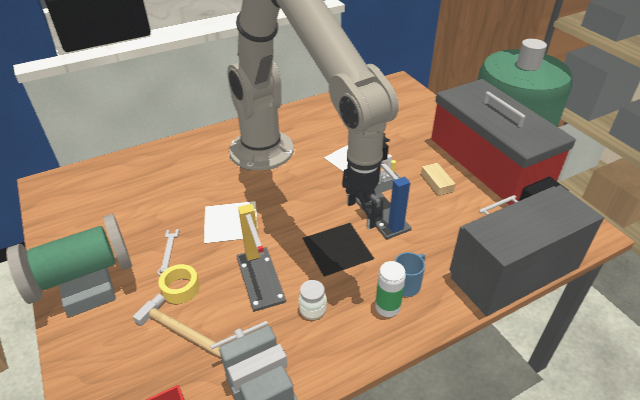

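View pics/side0.png

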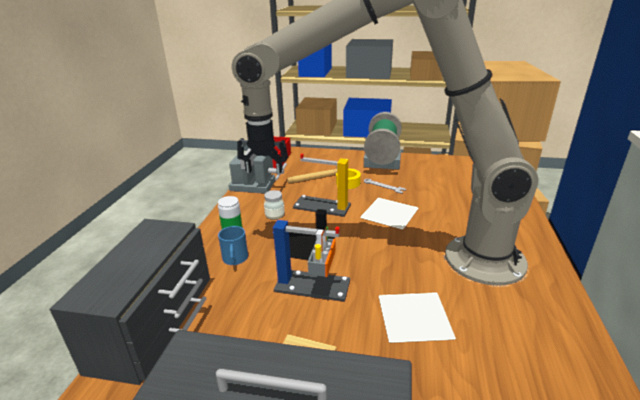

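View pics/wrist0.png

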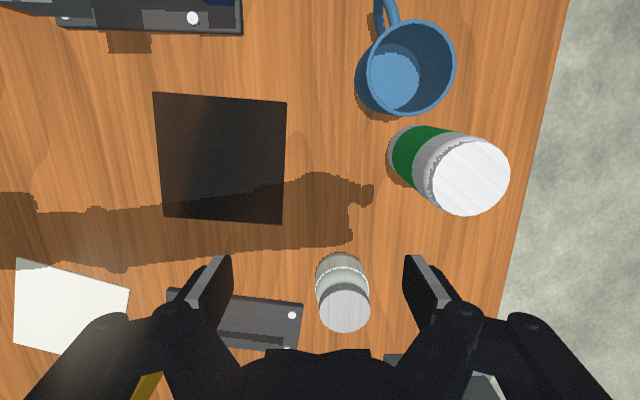

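```bash
cat > h.py <<'E'
import numpy as np,cv2
from scipy.spatial.transform import Rotation as R
def load(n):
    d=np.load(f'pics/{n}.npz'); return {k:d[k] for k in d}
def cloud(f,T=None):
    """world points HxWx3. T: tool->world 4x4 for wrist"""
    z=f['z_map'].astype(float); v,u=np.mgrid[:z.shape[0],:z.shape[1]]
    P=np.stack([(u-f['cx'])/f['fx']*z,-(v-f['cy'])/f['fy']*z,-z],-1)
    M=np.linalg.inv(f['world_to_cam']) if 'world_to_cam' in f else T@f['hand_eye']
    return P@M[:3,:3].T+M[:3,3]
def tool(o):
    T=np.eye(4);T[:3,:3]=R.from_rotvec(o['orientation']).as_matrix();T[:3,3]=o['tcp_pos'];return T
def hsv(f): return cv2.cvtColor(f['color'],cv2.COLOR_RGB2HSV)
def col(f,lo,hi): return cv2.inRange(hsv(f),lo,hi)>0
def proj(f,p,T=None):
    M=f['world_to_cam'] if 'world_to_cam' in f else np.linalg.inv(T@f['hand_eye'])
    c=M[:3,:3]@p+M[:3,3]; return f['cx']+f['fx']*c[0]/-c[2],f['cy']+f['fy']*-c[1]/-c[2]
def snap(name,tag):
    from bench import r,imaging
    o=r.get_obs();f=imaging.grab_frame(name);f['T']=tool(o)
    np.savez(f'pics/{name}{tag}.npz',**f);cv2.imwrite(f'pics/{name}{tag}.png',f['color'][:,:,::-1]);return f,o
E
python3 - <<'E'
from h import *
for n in ['scene','side']:
    f=load(n+'0');C=cloud(f);H=hsv(f)
    def rep(l,m):
        k,lab,st,ce=cv2.connectedComponentsWithStats(m.astype(np.uint8))
        for i in np.argsort(-st[1:,4])[:4]+1:
            if st[i,4]<12: continue
            p=C[lab==i]; print(n,l,st[i,4],ce[i].round(),'med',np.median(p,0).round(3),'lo',np.percentile(p,3,0).round(3),'hi',np.percentile(p,97,0).round(3))
    ws=(C[...,0]>.3)&(C[...,0]<1.1)&(abs(C[...,1])<.6)&(C[...,2]>-.02)
    rep('red',col(f,(0,150,100),(6,255,255))&ws)
    rep('orange',col(f,(8,200,120),(18,255,255))&ws&(C[...,2]>.05))
    rep('yellow',col(f,(20,150,100),(32,255,255))&ws)
    rep('blue',col(f,(105,120,50),(125,255,255))&ws)
    rep('bluetop',col(f,(105,120,50),(125,255,255))&ws&(C[...,2]>.193))
    rep('yeltop',col(f,(20,120,50),(32,255,255))&ws&(C[...,2]>.193))
    rep('rail',(H[...,1]<60)&ws&(abs(C[...,2]-.19)<.004))
    rep('base',(H[...,2]<110)&(H[...,1]<80)&ws&(abs(C[...,2]-.012)<.003))
    rep('mat',(H[...,2]<70)&ws&(abs(C[...,2]-.004)<.004))
E
python3 - <<'E'
import cv2
a=cv2.imread('pics/scene0.png')[130:300,220:440];b=cv2.imread('pics/side0.png')[180:310,230:390]
cv2.imwrite('pics/c1.png',cv2.resize(a,None,fx=3.5,fy=3.5,interpolation=2));cv2.imwrite('pics/c2.png',cv2.resize(b,None,fx=4.5,fy=4.5,interpolation=2))
E
```

```text
scene red 3259 [482. 159.] med [0.502 0.581 0.086] lo [0.313 0.576 0.01 ] hi [0.658 0.587 0.153]
scene red 304 [169. 394.] med [ 0.793 -0.543  0.072] lo [ 0.741 -0.581  0.003] hi [ 0.818 -0.522  0.084]
scene red 25 [260. 249.] med [ 0.621 -0.247  0.202] lo [ 0.612 -0.251  0.193] hi [ 0.623 -0.242  0.207]
scene red 15 [510. 202.] med [0.655 0.581 0.014] lo [0.646 0.576 0.006] hi [0.658 0.586 0.022]
scene yellow 338 [248. 237.] med [ 0.481 -0.235  0.098] lo [ 0.472 -0.245  0.02 ] hi [ 0.485 -0.213  0.196]
scene blue 778 [398. 204.] med [0.584 0.186 0.124] lo [0.56  0.176 0.024] hi [0.589 0.211 0.2  ]
scene bluetop 105 [401. 182.] med [0.573 0.193 0.198] lo [0.558 0.176 0.194] hi [0.589 0.212 0.202]
scene yeltop 125 [246. 209.] med [ 0.471 -0.225  0.199] lo [ 0.455 -0.244  0.194] hi [ 0.485 -0.208  0.203]
scene rail 153 [253. 230.] med [ 0.543 -0.235  0.191] lo [ 0.486 -0.245  0.187] hi [ 0.594 -0.225  0.194]
scene rail 139 [481. 246.] med [0.856 0.23  0.19 ] lo [0.782 0.227 0.186] hi [0.939 0.263 0.194]
scene rail 125 [542. 250.] med [0.939 0.354 0.19 ] lo [0.937 0.246 0.186] hi [0.941
[... 1971 characters left out ...]
 ] hi [0.577 0.248 0.014]
side base 448 [320. 205.] med [ 0.559 -0.225  0.012] lo [ 0.456 -0.272  0.009] hi [ 0.636 -0.18   0.015]
side base 86 [101. 376.] med [0.885 0.571 0.012] lo [0.829 0.57  0.009] hi [0.936 0.573 0.015]
side base 23 [134. 381.] med [0.805 0.571 0.011] lo [0.795 0.566 0.009] hi [0.823 0.572 0.014]
side mat 577 [301. 245.] med [0.568 0.016 0.004] lo [ 0.532 -0.042  0.001] hi [0.614 0.083 0.007]
side mat 16 [137. 382.] med [0.798 0.571 0.006] lo [0.795 0.561 0.002] hi [0.813 0.572 0.008]
side mat 14 [113. 379.] med [0.858 0.571 0.006] lo [0.844 0.57  0.003] hi [0.867 0.572 0.008]
side mat 13 [315. 296.] med [0.476 0.246 0.005] lo [0.462 0.245 0.002] hi [0.487 0.249 0.008]
```

View pics/c1.png

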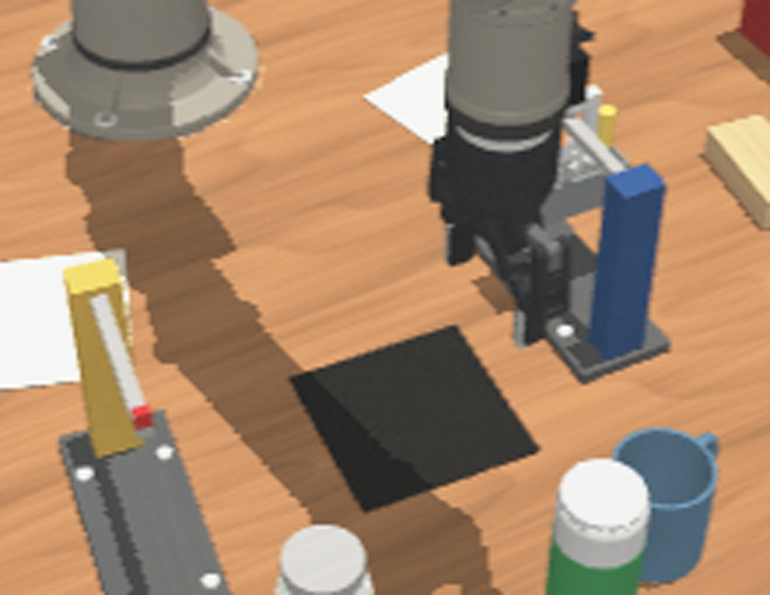

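View pics/c2.png

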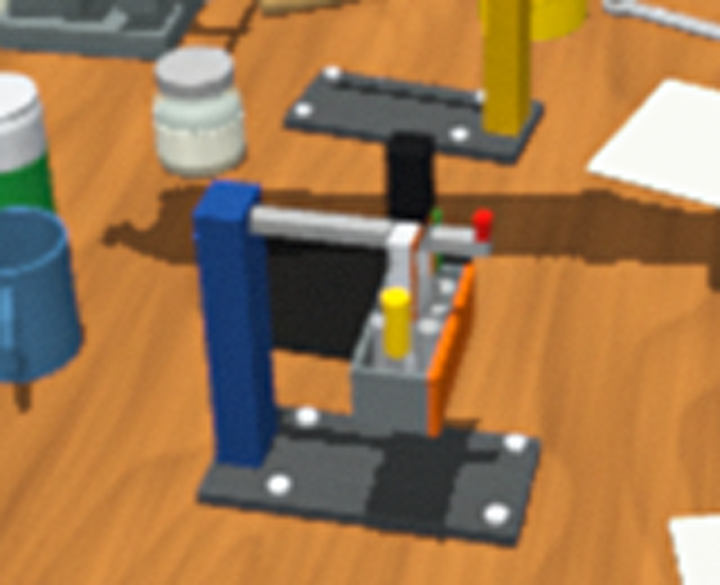

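```bash
python3 - <<'E'
from h import *
def line(p):
    c=p.mean(0)[:2]; vx=cv2.fitLine(p[:,:2].astype(np.float32),cv2.DIST_HUBER,0,.01,.01).ravel(); a=np.degrees(np.arctan2(vx[1],vx[0])); return vx[2:].round(4),round((a+90)%180-90,2)
for n in ['scene','side']:
    f=load(n+'0');C=cloud(f);H=hsv(f)
    X,Y,Z=C[...,0],C[...,1],C[...,2]
    for l,b in [('B',(X>.43)&(X<.552)&(abs(Y-.205)<.02)),('Y',(X>.49)&(X<.61)&(abs(Y+.235)<.02))]:
        m=b&(H[...,1]<70)&(H[...,2]>90)&(abs(Z-.19)<.003)
        if m.sum()>20: print(n,l,m.sum(),line(C[m]))
    m=(X>.40)&(X<.52)&(abs(Y-.2)<.05)&(Z>.206)&(Z<.256)&(H[...,2]<60)
    if m.sum() and n=='side':
        p=C[m];print('block',m.sum(),np.percentile(p,[3,50,97],axis=0).round(3)); v,u=np.where(m);print(u.min(),u.max(),v.min(),v.max())
        t=p[p[:,2]>.246];print('top',len(t),np.percentile(t,[2,50,98],axis=0).round(3))
    m=(X>.6)&(X<.9)&(Y>-.3)&(Y<.25)&(Z>.03)&(Z<.16)
    k,lab,st,ce=cv2.connectedComponentsWithStats(m.astype(np.uint8))
    for i in range(1,k):
        if st[i,4]>150: p=C[lab==i];print(n,'obst',ce[i].round(),np.percentile(p,[1,99],axis=0).round(3).tolist())
    o=col(f,(5,200,120),(18,255,255))&(abs(Y-.2)<.1)&(X>.4)&(X<.5)&(Z>.05)
    if o.sum()>20: print('front',o.sum(),line(C[o]),np.percentile(C[o],[2,98],axis=0).round(3).tolist())
E
```

```text
scene B 81 (array([0.519 , 0.1976], dtype=float32), np.float32(-4.72))
scene Y 125 (array([ 0.5447, -0.2349], dtype=float32), np.float32(-8.17))
scene obst [469. 267.] [[0.782, 0.227, 0.031], [0.898, 0.235, 0.159]]
scene obst [399. 279.] [[0.719, -0.011, 0.031], [0.827, 0.16, 0.154]]
scene obst [312. 297.] [[0.678, -0.189, 0.031], [0.741, -0.125, 0.09]]
side B 140 (array([0.512 , 0.2029], dtype=float32), np.float32(-1.61))
side Y 72 (array([ 0.5517, -0.2316], dtype=float32), np.float32(-9.6))
block 192 [[0.451 0.197 0.207]
 [0.461 0.215 0.235]
 [0.473 0.219 0.251]]
316 326 209 229
top 56 [[0.451 0.195 0.247]
 [0.462 0.209 0.249]
 [0.473 0.219 0.252]]
side obst [273. 201.] [[0.672, -0.178, 0.031], [0.735, -0.115, 0.088]]
side obst [231. 228.] [[0.718, 0.004, 0.032], [0.821, 0.18, 0.152]]
front 164 (array([0.4376, 0.2067], dtype=float32), np.float32(87.92)) [[0.436, 0.15, 0.091], [0.442, 0.262, 0.133]]
```

Candidates: the block or caddy is at side (321,218)/(320,255), hanging on the blue post at scene (397,205), and there is only one caddy. For the mat, the black one is at scene (338,248), with white look-alikes at scene (225,222) and (340,158). The crops show the black block above the rail, the orange front towards the red stop, and the black mat between the stands. I choose that caddy and the black mat.

```bash
python3 -m jog '0 0 0 0 -40 0 1;0 0 0 -10 -35 10 1;0 0 0 -25 -15 25 1;0 0 0 -29 0 29 1;0 0 0 -29 0 29 1' 60; python3 -m jog '0 0 0 -29 0 29 1;0 0 0 -29 0 29 1;0 0 0 -29 0 29 1;0 0 0 -29 0 27 1;0 -7 0 0 0 0 1'; python3 -m jog '0 -7 0 0 0 0 1;0 -7 0 0 0 0 1;0 -7 0 0 0 0 1;0 -7 0 0 0 0 1;0 -7 0 0 0 0 1';python3 -m jog '0 -7 0 0 0 0 1;0 -7 0 0 0 0 1;0 -7 0 0 0 0 1;0 -7 0 0 0 0 1;0 -7 0 0 0 0 1'; python3 -m jog '0 -7 0 0 0 0 1;0 -3 0 0 0 0 1;0 0 0 0 0 0 1;0 0 0 0 0 0 1;0 0 0 0 0 0 1'
python3 - <<'E'
from h import *
f,o=snap('wrist','1');print(o['joints'].round(2),o['tcp_pos'].round(4));T=f['T'];print(T.round(3))
E
```

```text
clock: 0.57
tcp_pos: [0.5817, 0.0935, 0.3225]
orientation: [-1.57, -0.001, -0.003]
contact_force: [-0.1, 0.7, -0.3]
grip_width: 0.0856
clock: 0.98
tcp_pos: [0.4599, 0.2138, 0.3215]
orientation: [-1.566, -0.1, 0.103]
contact_force: [0.1, 0.8, 0.4]
grip_width: 0.0856
clock: 1.4
tcp_pos: [0.4658, 0.2069, 0.3211]
orientation: [-1.492, -0.578, 0.578]
contact_force: [-0.6, 0.6, 0.6]
grip_width: 0.0858
clock: 1.82
tcp_pos: [0.4658, 0.2069, 0.321]
orientation: [-1.306, -1.044, 1.045]
contact_force: [-0.2, 0.9, 0.2]
grip_width: 0.085
clock: 2.23
tcp_pos: [0.4659, 0.2069, 0.3212]
orientation: [-1.234, -1.169, 1.169]
contact_force: [-0.3, -0.6, 0.1]
grip_width: 0.0854
[-0.32  0.14 -0.25  1.81  0.04  1.19  0.94] [0.4659 0.2069 0.3212]
[[ 0.054 -0.    -0.999  0.466]
 [ 0.999 -0.     0.054  0.207]
 [-0.    -1.     0.     0.321]
 [ 0.     0.     0.     1.   ]]
```

View pics/wrist1.png

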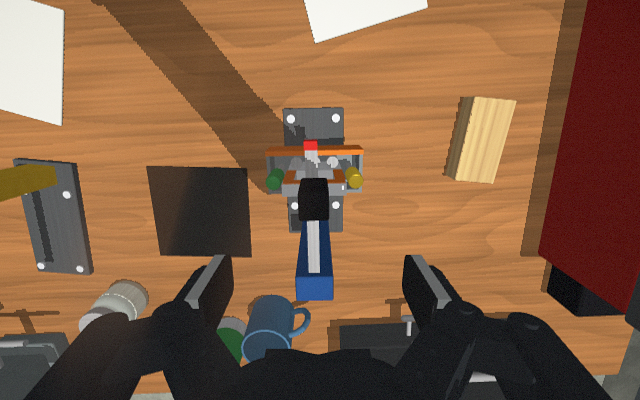

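```bash
python3 - <<'E'
from h import *
f=load('wrist1');C=cloud(f,f['T']);H=hsv(f);X,Y,Z=C[...,0],C[...,1],C[...,2]
def rep(l,m):
    p=C[m]; 
    if len(p)<10: print(l,len(p));return
    (c,s,a)=cv2.minAreaRect((p[:,:2]*1000).astype(np.float32)); print(l,len(p),np.percentile(p,[2,50,98],axis=0).round(3).tolist(),np.round(c,1),np.round(s,1),round(a,1))
rep('blocktop',(Z>.246)&(Z<.256)&(X>.42)&(X<.5)&(abs(Y-.207)<.03)&(H[...,2]<90))
rep('bluetop',(Z>.193)&(Z<.203)&col(f,(105,120,30),(125,255,255)))
rep('stop',(Z>.19)&(Z<.21)&col(f,(0,150,80),(6,255,255)))
rep('rail',(abs(Z-.19)<.003)&(X>.48)&(X<.552)&(abs(Y-.2)<.02)&(H[...,1]<70))
rep('front',col(f,(7,180,80),(18,255,255))&(Z>.08)&(Z<.14)&(X<.47))
E
```

```text
blocktop 903 [[0.451, 0.193, 0.247], [0.462, 0.204, 0.25], [0.474, 0.216, 0.251]] [462.5 204.1] [23.4 23.5] 87.2
bluetop 936 [[0.558, 0.179, 0.194], [0.571, 0.198, 0.198], [0.586, 0.217, 0.199]] [572.3 197.8] [38.4 29.6] 87.5
stop 133 [[0.418, 0.198, 0.195], [0.422, 0.203, 0.204], [0.426, 0.209, 0.205]] [422.1 203.6] [11.4  7.7] 89.6
rail 548 [[0.5, 0.194, 0.189], [0.525, 0.2, 0.19], [0.551, 0.206, 0.191]] [525.2 199.7] [12.  52.9] 87.8
front 729 [[0.436, 0.152, 0.093], [0.439, 0.214, 0.13], [0.443, 0.259, 0.132]] [438.7 364.8] [430.6  42.6] 89.9
```

The wrist view shows the block at (313,195), directly in line with the rail and the red stop at (310,146). The block measures 23×23 mm with its top at 250 mm, as specified. Descending to grasp.

```bash
python3 -m jog '0 0 0 -1.7 30 3.4 1;0 0 0 0 35 0 1;0 0 0 0 30 0 1;0 0 0 0 16 0 1;0 0 0 0 0 0 1' 60; python3 -m jog '0 0 0 0 0 0 0.1;0 0 0 0 0 0 0;0 0 0 0 0 0 0;0 0 0 0 0 0 0;0 0 0 0 0 0 0' 60;  python3 -m jog '0 0 0 0 0 0 0;0 0 0 0 0 0 0;0 0 0 0 0 0 0;0 0 0 0 0 0 0;0 0 0 0 0 0 0' 60
```

```text
clock: 2.7
tcp_pos: [0.4602, 0.2042, 0.2066]
orientation: [-1.232, -1.164, 1.175]
contact_force: [-0.5, -1.1, 0.1]
grip_width: 0.0855
clock: 3.12
tcp_pos: [0.4631, 0.2057, 0.2114]
orientation: [-1.234, -1.172, 1.169]
contact_force: [-0.5, -2.2, 1.7]
grip_width: 0.0257
clock: 3.53
tcp_pos: [0.4632, 0.2056, 0.2115]
orientation: [-1.235, -1.172, 1.169]
contact_force: [-2.3, -1.3, 6.9]
grip_width: 0.0233
```

```bash
python3 -m jog '0 0 0 0 -6 0 0;0 0 0 0 -6 0 0;0 0 0 0 -6 0 0;0 0 0 0 -6 0 0;0 0 0 0 0 0 0' 60; python3 - <<'E'
from h import *
f,o=snap('side','2');print(o['tcp_pos'],o['contact_force'])
f2,o=snap('wrist','2')
a=f['color'][180:310,230:390,::-1];b=f2['color'][90:260,200:420,::-1]
cv2.imwrite('pics/c3.png',np.vstack([cv2.resize(a,(480,300)),cv2.resize(b,(480,300))]))
E
```

```text
clock: 3.95
tcp_pos: [0.4632, 0.2059, 0.2358]
orientation: [-1.234, -1.173, 1.169]
contact_force: [1.0, 0.5, -1.9]
grip_width: 0.0237
[0.46317744 0.20592631 0.23577795] [ 0.98712458  0.48184065 -1.92187569]
```

View pics/c3.png

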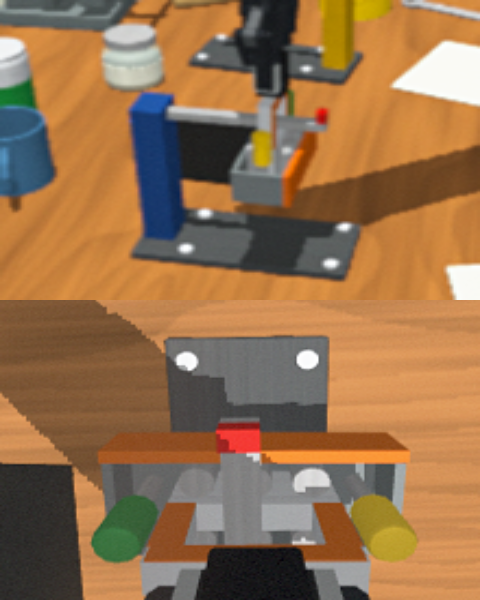

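```bash
python3 -m jog '0 0 0 0 0 8 0;0 0 0 0 0 12 0;0 0 0 0 0 12 0;0 0 0 0 0 12 0;0 0 0 0 0 12 0' 60;python3 -m jog '0 0 0 0 0 12 0;0 0 0 0 0 10 0;0 0 0 0 0 0 0;0 0 0 0 0 0 0;0 0 0 0 0 0 0' 60; python3 - <<'E'
from h import *
f,o=snap('side','3');print(o['tcp_pos'],o['contact_force'],o['joints'].round(2))
f2,o=snap('wrist','3')
a=f['color'][180:310,230:390,::-1];b=f2['color'][90:260,200:420,::-1]
cv2.imwrite('pics/c4.png',np.vstack([cv2.resize(a,(480,300)),cv2.resize(b,(480,300))]))
E
```

```text
clock: 4.47
tcp_pos: [0.4047, 0.2084, 0.2341]
orientation: [-1.233, -1.17, 1.172]
contact_force: [0.1, 0.6, -2.6]
grip_width: 0.0232
clock: 4.88
tcp_pos: [0.3852, 0.2097, 0.2346]
orientation: [-1.234, -1.171, 1.17]
contact_force: [0.6, -0.3, -3.0]
grip_width: 0.0236
[0.38520384 0.20965447 0.23458644] [ 0.59016899 -0.26272582 -3.04265436] [-0.37  0.1  -0.29  2.07  0.03  0.98  0.84]
```

View pics/c4.png

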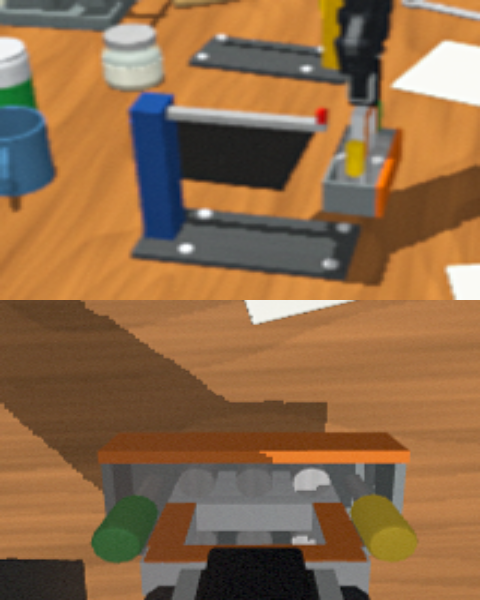

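```bash
python3 -m jog '0 0 0 -14.6 0 -8.3 0;0 0 0 -14.6 0 -8.3 0;0 0 0 -19.6 0 -8.6 0;0 0 0 -19.6 0 -8.6 0;0 0 0 -19.3 0 -13.6 0' 60;python3 -m jog '0 0 0 -19.3 0 -13.6 0;0 0 0 -18.9 0 -21 0;0 0 0 -18.9 0 -21 0;0 0 0 -18.6 0 -26 0;0 0 0 -10 0 -13 0' 60; python3 - <<'E'
from h import *
from bench import r
o=r.get_obs();print(o['tcp_pos'],o['contact_force'],o['joints'].round(2))
for n in ['wrist1','wrist0']:
    f=load(n);T=f['T'] if 'T' in f else tool(dict(orientation=np.array([-1.57093,.001388,.001457]),tcp_pos=np.array([.6744,0,.2303])))
    C=cloud(f,T);H=hsv(f);X,Y,Z=C[...,0],C[...,1],C[...,2]
    m=(H[...,2]<75)&(abs(Z-.004)<.006)&(X>.44)&(X<.67)&(abs(Y)<.12)
    k,lab,st,ce=cv2.connectedComponentsWithStats(m.astype(np.uint8));i=1+np.argmax(st[1:,4]);p=C[lab==i]
    print(n,len(p),cv2.minAreaRect((p[:,:2]*1000).astype(np.float32)))
f=load('wrist0')
E
```

```text
clock: 5.4
tcp_pos: [0.4273, 0.1186, 0.2341]
orientation: [-1.233, -1.17, 1.171]
contact_force: [0.5, 0.2, -3.4]
grip_width: 0.023
clock: 5.82
tcp_pos: [0.5203, 0.0255, 0.2343]
orientation: [-1.237, -1.169, 1.168]
contact_force: [-0.7, 0.4, -2.2]
grip_width: 0.0235
[0.52032561 0.02551111 0.23427393] [-0.67410394  0.43730305 -2.23775834] [-0.09  0.22 -0.09  1.91  0.03  1.    1.32]
wrist1 8251 ((551.8748779296875, 8.647552490234375), (159.27719116210938, 158.1716766357422), 85.63313293457031)
wrist0 15321 ((552.8087158203125, 8.015647888183594), (159.04493713378906, 159.1080322265625), 85.56199645996094)
```

```bash
python3 -m jog '0 3.5 0 0 0 0 0;0 7 0 0 0 0 0;0 7 0 0 0 0 0;0 7 0 0 0 0 0;0 7 0 0 0 0 0' 60;python3 -m jog '0 7 0 0 0 0 0;0 7 0 0 0 0 0;0 7 0 0 0 0 0;0 7 0 0 0 0 0;0 7 0 0 0 0 0' 60;python3 -m jog '0 7 0 0 0 0 0;0 7 0 0 0 0 0;0 7 0 0 0 0 0;0 3.5 0 0 0 0 0;0 0 0 0 0 0 0' 60;python3 - <<'E'
from h import *
from bench import r
o=r.get_obs();print(o['tcp_pos'],o['contact_force'],o['joints'].round(2));print(tool(o).round(3))
E
```

```text
clock: 6.23
tcp_pos: [0.5178, 0.0285, 0.234]
orientation: [-1.438, -0.75, 0.75]
contact_force: [0.7, -0.3, -3.6]
grip_width: 0.0235
clock: 6.65
tcp_pos: [0.5178, 0.0287, 0.234]
orientation: [-1.553, -0.275, 0.276]
contact_force: [-0.2, 0.0, -3.4]
grip_width: 0.0232
clock: 7.07
tcp_pos: [0.5177, 0.0287, 0.234]
orientation: [-1.57, 0.057, -0.057]
contact_force: [-0.7, 0.3, -3.6]
grip_width: 0.0235
[0.5177475  0.02871654 0.2340455 ] [-0.74836978  0.32999485 -3.58921   ] [-0.28  0.22  0.12  1.93 -0.03  1.   -0.22]
[[ 0.997 -0.     0.072  0.518]
 [-0.072 -0.     0.997  0.029]
 [-0.    -1.    -0.     0.234]
 [ 0.     0.     0.     1.   ]]
```

```bash
python3 -m jog '0 0 0 17.7 0 -9.2 0;0 0 0 17.7 10 -9.3 0;0 0 0 0 25 0 0;0 0 0 0 25 0 0;0 0 0 0 20 0 0' 60;python3 -m jog '0 0 0 0 15 0 0;0 0 0 0 7 0 0;0 0 0 0 2 0 0;0 0 0 0 0 0 0;0 0 0 0 0 0 0' 60;python3 -m jog '0 0 0 0 2 0 0;0 0 0 0 1 0 0;0 0 0 0 1 0 0;0 0 0 0 0 0 0;0 0 0 0 0 0 0' 60;
```

```text
clock: 7.48
tcp_pos: [0.5514, 0.0075, 0.1526]
orientation: [-1.57, 0.054, -0.053]
contact_force: [-0.4, 0.3, -3.4]
grip_width: 0.0232
clock: 7.9
tcp_pos: [0.5522, 0.008, 0.1312]
orientation: [-1.57, 0.053, -0.056]
contact_force: [0.4, -0.0, -3.0]
grip_width: 0.0233
clock: 8.32
tcp_pos: [0.5514, 0.0081, 0.1265]
orientation: [-1.57, 0.055, -0.055]
contact_force: [-1.0, 0.5, -3.7]
grip_width: 0.0228
```

```bash
python3 -m jog '0 0 0 0 0.7 0 0;0 0 0 0 0 0 0;0 0 0 0 0.6 0 0;0 0 0 0 0 0 0;0 0 0 0 0 0 0' 60;python3 -m jog '0 0 0 0 0.7 0 0;0 0 0 0 0 0 0;0 0 0 0 0 0 0;0 0 0 0 0 0 0;0 0 0 0 0 0 0' 60;
```

```text
clock: 8.73
tcp_pos: [0.5516, 0.0082, 0.126]
orientation: [-1.57, 0.054, -0.055]
contact_force: [-3.5, -0.0, 6.2]
grip_width: 0.0235
clock: 9.15
tcp_pos: [0.5516, 0.0083, 0.1259]
orientation: [-1.569, 0.054, -0.055]
contact_force: [-6.2, 0.6, 13.4]
grip_width: 0.0231
```

```bash
python3 -m jog '0 0 0 0 -0.8 0 0;0 0 0 0 0 0 0;0 0 0 0 0 0 0.5;0 0 0 0 0 0 1;0 0 0 0 0 0 1' 60;python3 -m jog '0 0 0 0 0 0 1;0 0 0 0 0 0 1;0 0 0 0 0 0 1;0 0 0 0 -10 0 1;0 0 0 0 -20 0 1' 60;python3 -m jog '0 0 0 0 -30 0 1;0 0 0 0 -40 0 1;0 0 0 0 -10 0 1;0 0 0 0 0 0 1;0 0 0 0 0 0 1' 60;python3 - <<'E'
from h import *
f,o=snap('wrist','5');f2,_=snap('side','5')
cv2.imwrite('pics/c5.png',np.vstack([cv2.resize(f2['color'][170:310,230:430,::-1],None,fx=2.4,fy=2),cv2.resize(f['color'][:,80:560,::-1],(480,300))]))
C=cloud(f,f['T']);H=hsv(f);X,Y,Z=C[...,0],C[...,1],C[...,2]
def rep(l,m):
    p=C[m]
    if len(p)<10: print(l,len(p));return
    print(l,len(p),np.percentile(p,[2,50,98],axis=0).round(3).tolist(),cv2.minAreaRect((p[:,:2]*1000).astype(np.float32)))
rep('blocktop',(Z>.158)&(Z<.17)&(abs(X-.552)<.03)&(abs(Y-.008)<.03)&(H[...,2]<90))
print(o['tcp_pos'])
E
```

```text
clock: 9.57
tcp_pos: [0.5517, 0.008, 0.1251]
orientation: [-1.57, 0.054, -0.055]
contact_force: [0.2, 0.2, 0.2]
grip_width: 0.0589
clock: 9.98
tcp_pos: [0.5497, 0.008, 0.1538]
orientation: [-1.571, 0.058, -0.051]
contact_force: [-0.4, 0.4, -0.6]
grip_width: 0.0854
clock: 10.4
tcp_pos: [0.5518, 0.0081, 0.2362]
orientation: [-1.57, 0.053, -0.057]
contact_force: [-0.7, 0.7, -0.8]
grip_width: 0.0854
blocktop 936 [[0.541, 0.0, 0.159], [0.553, 0.013, 0.164], [0.564, 0.024, 0.165]] ((552.6039428710938, 11.619342803955078), (24.19578742980957, 23.699243545532227), 86.50261688232422)
[0.55179697 0.00811337 0.23623383]
```

View pics/c5.png

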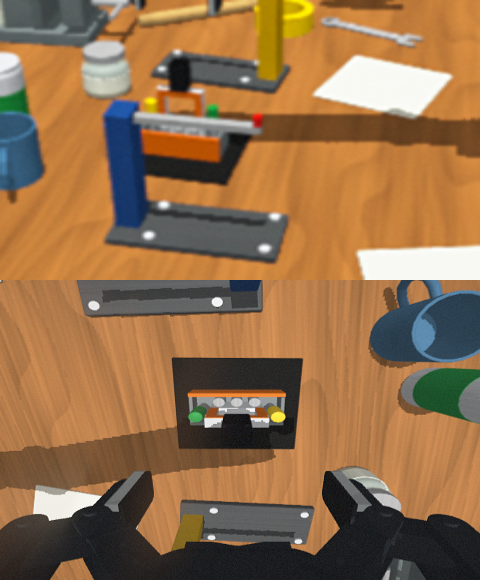

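The crop shows the caddy upright and free on the black mat. The block is at about (238,425), with its front towards +y, and the block top measures 164 mm as expected. Taking it afresh.

```bash
python3 -m jog '0 0 0 0.5 30 2 1;0 0 0 0 35 0 1;0 0 0 0 30 0 1;0 0 0 0 15 0 1;0 0 0 0 0 0 1' 60;python3 -m jog '0 0 0 0 0 0 0.4;0 0 0 0 0 0 0;0 0 0 0 0 0 0;0 0 0 0 0 0 0;0 0 0 0 0 0 0' 60;  python3 -m jog '0 0 0 0 0 0 0;0 0 0 0 0 0 0;0 0 0 0 0 0 0;0 0 0 0 0 0 0;0 0 0 0 0 0 0' 60; python3 -m jog '0 0 0 0 -5 0 0;0 0 0 0 -8 0 0;0 0 0 0 -15 0 0;0 0 0 0 -25 0 0;0 0 0 0 -25 0 0' 60;python3 -m jog '0 0 0 0 -20 0 0;0 0 0 0 -11 0 0;0 0 0 0 0 0 0;0 0 0 0 0 0 0;0 0 0 0 0 0 0' 60;
python3 - <<'E'
from h import *
f,o=snap('scene','6');f2,_=snap('wrist','6');print(o['tcp_pos'],o['contact_force'],o['joints'].round(2))
cv2.imwrite('pics/c6.png',np.vstack([cv2.resize(f['color'][150:310,200:440,::-1],None,fx=2,fy=1.8),cv2.resize(f2['color'][:,80:560,::-1],(480,300))]))
E
```

```text
clock: 10.92
tcp_pos: [0.5481, 0.0098, 0.1201]
orientation: [-1.572, 0.062, -0.047]
contact_force: [-0.7, -0.1, 0.1]
grip_width: 0.085
clock: 11.33
tcp_pos: [0.5527, 0.0101, 0.1262]
orientation: [-1.57, 0.053, -0.056]
contact_force: [-2.3, 1.5, 3.6]
grip_width: 0.0255
clock: 11.75
tcp_pos: [0.5524, 0.0101, 0.126]
orientation: [-1.57, 0.054, -0.056]
contact_force: [-2.6, 0.4, 6.3]
grip_width: 0.0236
clock: 12.17
tcp_pos: [0.5511, 0.0098, 0.2036]
orientation: [-1.571, 0.057, -0.053]
contact_force: [-0.2, 0.2, -2.7]
grip_width: 0.0234
clock: 12.58
tcp_pos: [0.551, 0.01, 0.2326]
orientation: [-1.57, 0.057, -0.053]
contact_force: [-0.7, -1.0, -2.5]
grip_width: 0.0231
[0.55098406 0.0100101  0.23263736] [-0.73036583 -1.03013654 -2.48799952] [-0.25  0.27  0.14  1.86 -0.04  1.02 -0.16]
```

View pics/c6.png

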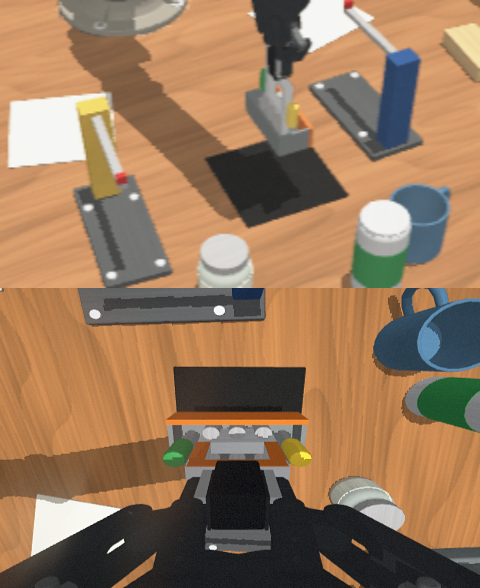

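```bash
python3 -m jog '0 4 0 0 -2 0 0;0 7 0 0 -1.5 0 0;0 7 0 0 0 0 0;0 7 0 0 0 0 0;0 7 0 0 0 0 0' 60;python3 -m jog '0 7 0 0 0 0 0;0 7 0 0 0 0 0;0 7 0 0 0 0 0;0 7 0 0 0 0 0;0 7 0 0 0 0 0' 60;python3 -m jog '0 7 0 0 0 0 0;0 7 0 0 0 0 0;0 7 0 0 0 0 0;0 7 0 0 0 0 0;0 0 0 0 0 0 0' 60;python3 - <<'E'
from h import *
f,o=snap('wrist','7');T=f['T'];print(o['tcp_pos'],o['contact_force'],o['joints'].round(2),np.degrees(np.arctan2(T[1,0],T[0,0])));print(T.round(3))
f2,_=snap('scene','7')
for n,f in (('wrist',f),('scene',f2)):
    C=cloud(f,T);H=hsv(f);X,Y,Z=C[...,0],C[...,1],C[...,2]
    def rep(l,m):
        p=C[m]
        if len(p)<10: print(l,len(p));return
        print(n,l,len(p),np.percentile(p,[2,50,98],axis=0).round(3).tolist(),np.round(np.hstack(cv2.minAreaRect((p[:,:2]*1000).astype(np.float32))),1))
    rep('ytop',col(f,(20,120,50),(34,255,255))&(Z>.193)&(Z<.204)&(abs(X-.47)<.04)&(Y<-.15))
    rep('stop',col(f,(0,150,80),(6,255,255))&(Z>.185)&(Z<.21)&(abs(X-.62)<.04)&(Y<-.15))
    rep('rail',(H[...,1]<70)&(H[...,2]>90)&(abs(Z-.19)<.003)&(X>.49)&(X<.61)&(abs(Y+.235)<.025))
E
```

```text
clock: 13.1
tcp_pos: [0.5514, 0.01, 0.2364]
orientation: [-1.514, 0.498, -0.495]
contact_force: [0.5, -0.7, -3.1]
grip_width: 0.0233
clock: 13.52
tcp_pos: [0.5514, 0.01, 0.2364]
orientation: [-1.348, 0.968, -0.965]
contact_force: [-0.0, 0.1, -3.4]
grip_width: 0.0235
clock: 13.93
tcp_pos: [0.5515, 0.0101, 0.2365]
orientation: [-1.131, 1.328, -1.327]
contact_force: [-1.1, 0.1, -2.7]
grip_width: 0.0233
[0.55145428 0.01009288 0.23648597] [-1.08815789  0.07983888 -2.6628403 ] [-0.48  0.28  0.42  1.87 -0.13  1.02 -1.73] -99.23617296863273
[[-0.161 -0.002  0.987  0.551]
 [-0.987 -0.001 -0.161  0.01 ]
 [ 0.001 -1.    -0.002  0.236]
 [ 0.     0.     0.     1.   ]]
wrist ytop 572 [[0.459, -0.211, 0.193], [0.471, -0.205, 0.197], [0.486, -0.201, 0.198]] [ 472.  -206.3   11.7   29.2   87.8]
stop 0
rail 0
scene ytop 124 [[0.455, -0.244, 0.194], [0.472, -0.226, 0.199], [0.484, -0.208, 0.203]] [ 469.3 -225.7   36.5   35.7   80.9]
scene stop 25 [[0.614, -0.251, 0.191], [0.619, -0.246, 0.202], [0.621, -0.241, 0.208]] [ 617.5 -246.5   10.3    6.6   77.2]
scene rail 127 [[0.493, -0.247, 0.188], [0.548, -0.236, 0.191], [0.599, -0.224, 0.193]] [ 545.6 -235.3   11.9  112.7   81.3]
```

View pics/wrist7.png

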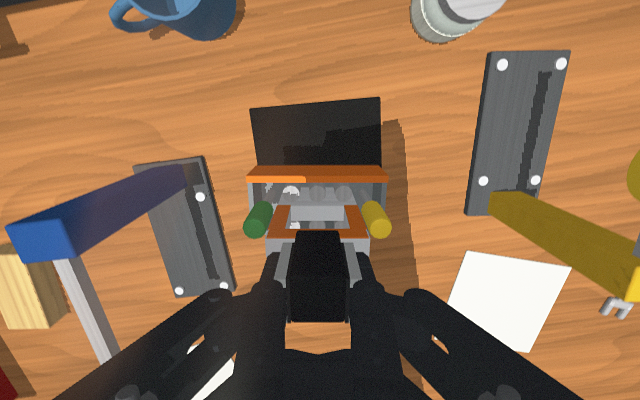

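```bash
python3 -m jog '0 0 0 22.1 0 13.4 0;0 0 0 22.1 0 13.4 0;0 0 0 22.1 0 13.4 0;0 0 0 22.1 0 13.4 0;0 0 0 22.1 0 13.4 0' 60;python3 -m jog '0 0 0 6.8 0 20.7 0;0 0 0 6.8 0 20.7 0;0 0 0 6.8 0 20.7 0;0 0 0 22 0 3.6 0;0 0 0 22 0 3.6 0' 60;python3 -m jog '0 0 0 22 0 3.6 0;0 0 0 22 0 3.6 0;0 0 0 21.2 0 3.5 0;0 0 0 0 0 0 0;0 0 0 0 0 0 0' 60;python3 - <<'E'
from h import *
f,o=snap('wrist','8');T=f['T'];print(o['tcp_pos'],o['contact_force'],o['joints'].round(2),np.degrees(np.arctan2(T[1,0],T[0,0])))
f2,_=snap('scene','8');f3,_=snap('side','8')
cv2.imwrite('pics/c8.png',np.vstack([np.hstack([cv2.resize(f2['color'][180:330,200:380,::-1],(380,300)),cv2.resize(f3['color'][110:230,220:380,::-1],(380,300))]),cv2.resize(f['color'][60:310,:,::-1],(760,297))]))
for n,f in (('wrist',f),('side',f3)):
    C=cloud(f,T);H=hsv(f);X,Y,Z=C[...,0],C[...,1],C[...,2]
    def rep(l,m):
        p=C[m]
        if len(p)<10: print(l,len(p));return
        print(n,l,len(p),np.percentile(p,[2,50,98],axis=0).round(3).tolist(),np.round(np.hstack(cv2.minAreaRect((p[:,:2]*1000).astype(np.float32))),1))
    rep('ytop',col(f,(20,120,50),(34,255,255))&(Z>.193)&(Z<.204)&(abs(X-.47)<.04)&(Y<-.15))
    rep('stop',col(f,(0,150,80),(6,255,255))&(Z>.185)&(Z<.21)&(abs(X-.62)<.04)&(Y<-.15))
    rep('rail',(H[...,1]<70)&(H[...,2]>90)&(abs(Z-.19)<.003)&(X>.49)&(X<.61)&(abs(Y+.235)<.025))
E
```

```text
clock: 14.45
tcp_pos: [0.6011, -0.1107, 0.2372]
orientation: [-1.133, 1.322, -1.321]
contact_force: [0.2, 0.3, -1.6]
grip_width: 0.0235
clock: 14.87
tcp_pos: [0.6604, -0.1832, 0.2363]
orientation: [-1.135, 1.32, -1.318]
contact_force: [1.1, -1.5, -3.2]
grip_width: 0.0236
clock: 15.28
tcp_pos: [0.6588, -0.2522, 0.2369]
orientation: [-1.132, 1.325, -1.324]
contact_force: [-0.2, 0.2, -3.5]
grip_width: 0.0233
[ 0.65876641 -0.25222614  0.23689009] [-0.17213975  0.19957862 -3.49098121] [-0.03  0.56  0.46  1.49 -0.26  1.16 -1.25] -99.02685852921286
ytop 0
stop 0
wrist rail 425 [[0.547, -0.243, 0.189], [0.562, -0.236, 0.19], [0.576, -0.23, 0.191]] [ 561.6 -236.3   10.6   31.7   80.5]
side ytop 49 [[0.454, -0.236, 0.193], [0.468, -0.216, 0.198], [0.482, -0.2, 0.2]] [ 468.6 -218.8   37.1   27.2   81.3]
stop 8
side rail 63 [[0.492, -0.245, 0.187], [0.546, -0.229, 0.19], [0.608, -0.216, 0.192]] [ 549.4 -231.1   18.8  121.1   83. ]
```

View pics/c8.png

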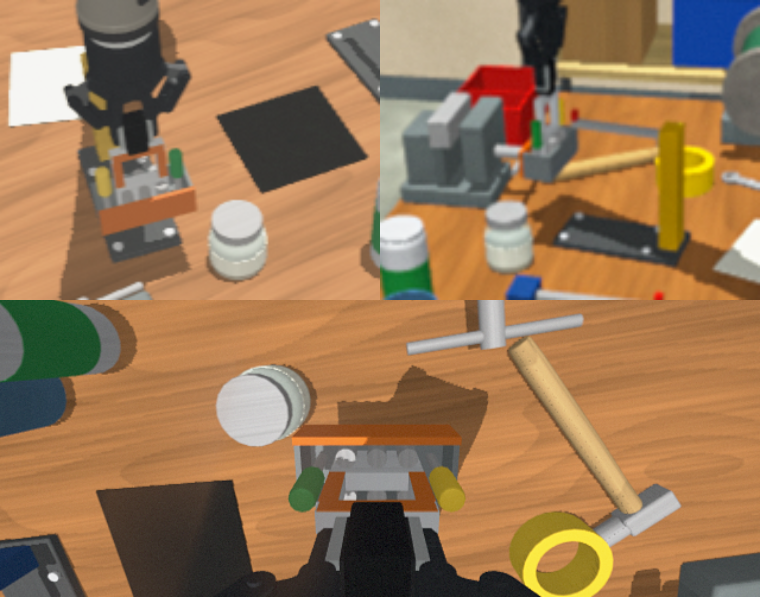

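```bash
python3 -m jog '0 0 0 0 0 -8 0;0 0 0 0 0 -14 0;0 0 0 0 0 -14 0;0 0 0 0 0 -14 0;0 0 0 0 0 -14 0' 60;python3 -m jog '0 0 0 0 0 -8 0;0 0 0 0 0 0 0;0 0 0 0 0 0 0;0 0 0 0 0 0 0;0 0 0 0 0 0 0' 60;python3 - <<'E'
from h import *
f,o=snap('wrist','9');T=f['T'];print(o['tcp_pos'],o['contact_force'],o['moment'])
f2,_=snap('scene','9');f3,_=snap('side','9')
cv2.imwrite('pics/c9.png',np.vstack([np.hstack([cv2.resize(f2['color'][180:330,200:380,::-1],(380,300)),cv2.resize(f3['color'][130:230,250:380,::-1],(380,300))]),cv2.resize(f['color'][100:260,200:440,::-1],(450,300))[:,:].repeat(1,1) if 0 else cv2.resize(f['color'][60:310,:,::-1],(760,297))]))
E
```

```text
clock: 15.85
tcp_pos: [0.5954, -0.2388, 0.2376]
orientation: [-1.132, 1.323, -1.322]
contact_force: [-0.3, -0.3, -2.3]
grip_width: 0.0231
clock: 16.27
tcp_pos: [0.5894, -0.2386, 0.2376]
orientation: [-1.131, 1.323, -1.324]
contact_force: [0.6, -0.4, -2.6]
grip_width: 0.0231
[ 0.58941532 -0.23857525  0.23761935] [ 0.59862492 -0.36494942 -2.63484569] [-0.01494886  0.02340093 -0.05594138]
```

View pics/c9.png

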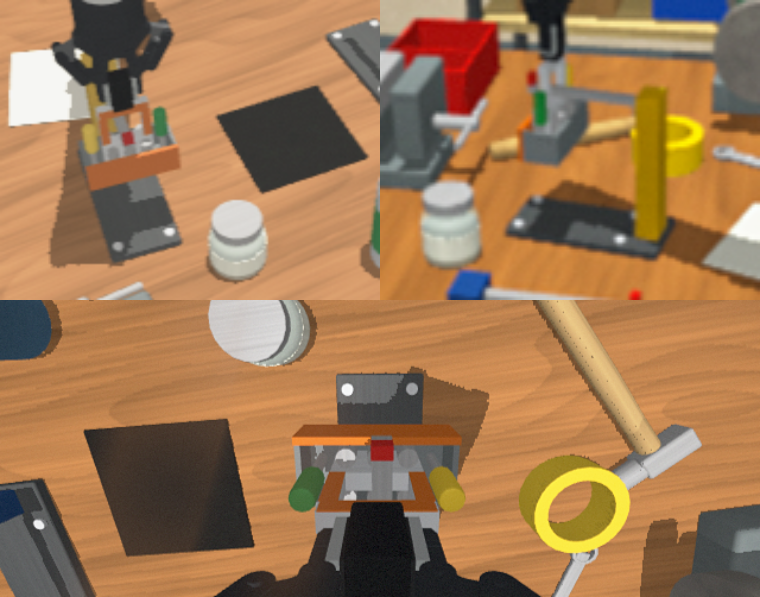

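The wrist view shows the rail and its red stop in the middle of the window, with no contact force. Going on along the rail, then lowering.

```bash
python3 -m jog '0 0 0 0 0 -8 0;0 0 0 0 0 -13 0;0 0 0 0 0 -14 0;0 0 0 0 0 -13 0;0 0 0 0 0 -12 0' 60;python3 -m jog '0 0 0 0 0 -7 0;0 0 0 0 6 0 0;0 0 0 0 8 0 0;0 0 0 0 6 0 0;0 0 0 0 3 0 0' 60;python3 -m jog '0 0 0 0 0 0 0;0 0 0 0 1 0 0;0 0 0 0 0.7 0 0;0 0 0 0 0 0 0;0 0 0 0 0 0 0' 60
```

```text
clock: 16.83
tcp_pos: [0.5279, -0.2295, 0.2375]
orientation: [-1.131, 1.325, -1.324]
contact_force: [0.6, 0.1, -2.0]
grip_width: 0.0236
clock: 17.25
tcp_pos: [0.5223, -0.228, 0.213]
orientation: [-1.132, 1.325, -1.323]
contact_force: [0.7, 0.1, -2.9]
grip_width: 0.0235
clock: 17.67
tcp_pos: [0.5226, -0.2284, 0.2131]
orientation: [-1.131, 1.324, -1.324]
contact_force: [0.0, 0.2, -2.9]
grip_width: 0.0235
```

```bash
python3 -m jog '0 0 0 0 0.7 0 0;0 0 0 0 0 0 0;0 0 0 0 0.7 0 0;0 0 0 0 0 0 0;0 0 0 0 0 0 0' 60; python3 -m jog '0 0 0 0 0.5 0 0;0 0 0 0 0 0 0;0 0 0 0 0 0 0;0 0 0 0 0 0 0;0 0 0 0 0 0 0' 60
```

```text
clock: 18.08
tcp_pos: [0.5225, -0.2284, 0.212]
orientation: [-1.13, 1.324, -1.324]
contact_force: [-1.8, 0.8, 1.2]
grip_width: 0.0238
clock: 18.5
tcp_pos: [0.5225, -0.2284, 0.2119]
orientation: [-1.13, 1.324, -1.324]
contact_force: [-2.9, 2.1, 6.2]
grip_width: 0.0233
```

```bash
python3 -m jog '0 0 0 0 -0.6 0 0;0 0 0 0 0 -3 0;0 0 0 0 0 -3 0;0 0 0 0 0 -3 0;0 0 0 0 0 0 0' 60; python3 -m jog '0 0 0 0 0 -1.5 0;0 0 0 0 0 -1 0;0 0 0 0 0 -1 0;0 0 0 0 0 0 0;0 0 0 0 0 0 0' 60
```

```text
clock: 18.92
tcp_pos: [0.5133, -0.2271, 0.2119]
orientation: [-1.13, 1.323, -1.325]
contact_force: [-0.1, -0.4, 2.7]
grip_width: 0.0235
clock: 19.33
tcp_pos: [0.5103, -0.2266, 0.2119]
orientation: [-1.13, 1.323, -1.324]
contact_force: [2.0, -0.7, 3.8]
grip_width: 0.0234
```

```bash
python3 -m jog '0 0 0 0 0 -1 0;0 0 0 0 0 0 0;0 0 0 0 0 -1 0;0 0 0 0 0 0 0;0 0 0 0 0 0 0' 60; python3 - <<'E'
from h import *
f3,o=snap('side','10');print(o['tcp_pos'],o['contact_force'],o['moment'])
cv2.imwrite('pics/c10.png',cv2.resize(f3['color'][140:230,280:370,::-1],(600,600),interpolation=2))
E
```

```text
clock: 19.75
tcp_pos: [0.5084, -0.2262, 0.2119]
orientation: [-1.13, 1.323, -1.324]
contact_force: [3.3, -0.3, 4.5]
grip_width: 0.0235
[ 0.50838542 -0.22617789  0.21187904] [ 3.27856973 -0.32670258  4.4553554 ] [-0.11826349 -0.81583247  0.01587251]
```

View pics/c10.png

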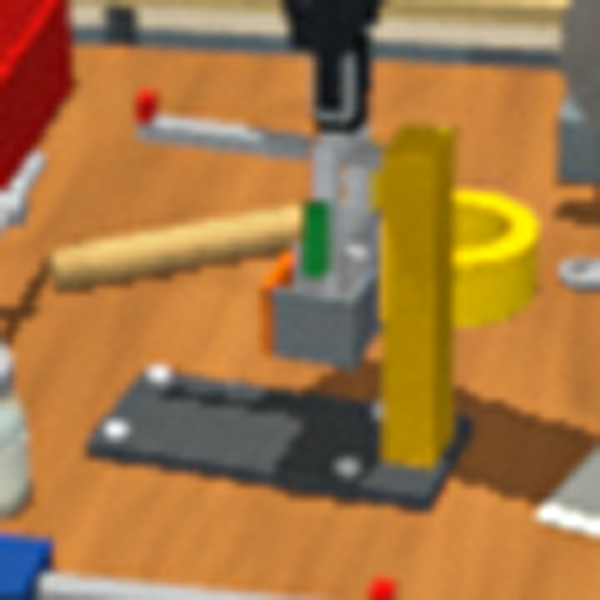

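```bash
python3 -m jog '0 0 0 0 -0.5 0 0;0 0 0 0 0 -1 0;0 0 0 0 0 0 0;0 0 0 0 0 -1 0;0 0 0 0 0 0 0' 60; python3 -c "
from bench import r;o=r.get_obs();print(o['contact_force'],o['moment'])"; python3 -m jog '0 0 0 0 0 -1 0;0 0 0 0 0 0 0;0 0 0 0 0 -1 0;0 0 0 0 0 0 0;0 0 0 0 0 0 0' 60; python3 -c "
from bench import r;o=r.get_obs();print(o['contact_force'],o['moment'])"
```

```text
clock: 20.22
tcp_pos: [0.5067, -0.2258, 0.212]
orientation: [-1.13, 1.322, -1.325]
contact_force: [4.9, -1.5, 0.5]
grip_width: 0.0234
[ 4.86301104 -1.48903148  0.51025924] [-0.36149476 -1.66497553  0.10396225]
clock: 20.63
tcp_pos: [0.505, -0.2253, 0.2121]
orientation: [-1.13, 1.322, -1.325]
contact_force: [6.0, -0.6, 0.1]
grip_width: 0.0234
[ 5.95425879 -0.6484394   0.07941966] [-0.24109013 -1.71487538  0.08383105]
```

```bash
python3 -m jog '0 0 0 0 0 1.5 0;0 0 0 0 0 1.5 0;0 0 0 0 0 0 0;0 0 0 0 0 0 0;0 0 0 0 0 0 0' 60; python3 - <<'E'
from h import *
f,o=snap('wrist','11');f3,o=snap('side','11');print(o['tcp_pos'],o['contact_force'],o['moment'])
C=cloud(f3);H=hsv(f3);X,Y,Z=C[...,0],C[...,1],C[...,2]
v,u=np.mgrid[:400,:640]
# back edge of tray side face and post face in side view
m=(H[...,1]<60)&(X>.46)&(X<.56)&(Y>-.20)&(Y<-.14)&(Z>.085)&(Z<.132)
p=C[m];print(len(p),np.percentile(p,[2,50,98],axis=0).round(4).tolist())
for z in (.095,.105,.115,.125):
    q=p[abs(p[:,2]-z)<.005];print(z,len(q),q[:,0].min().round(4),q[:,0].max().round(4))
m=col(f3,(20,120,50),(34,255,255))&(Y>-.25)&(Y<-.18)&(X>.44)&(X<.5)
p=C[m];
for z in (.06,.1,.15,.19):
    q=p[abs(p[:,2]-z)<.01];print('post',z,len(q),np.percentile(q[:,0],[2,98]).round(4),np.percentile(q[:,1],[2,98]).round(4))
cv2.imwrite('pics/c11.png',np.hstack([cv2.resize(f3['color'][140:230,280:370,::-1],(400,400),interpolation=2),cv2.resize(f['color'][90:290,220:420,::-1],(400,400))]))
E
```

```text
clock: 21.05
tcp_pos: [0.506, -0.2256, 0.2119]
orientation: [-1.132, 1.327, -1.322]
contact_force: [1.2, 2.0, 4.6]
grip_width: 0.0233
[ 0.50598891 -0.22557075  0.21188085] [0.02268546 0.42052713 4.95508683] [ 0.2145015  -0.0424658   0.05754592]
165 [[0.4899, -0.1985, 0.0941], [0.5087, -0.1706, 0.1164], [0.5332, -0.163, 0.1314]]
0.095 28 0.4905 0.5334
0.105 32 0.4911 0.5333
0.115 37 0.49 0.5329
0.125 51 0.4879 0.5366
post 0.06 53 [0.4529 0.4855] [-0.2299 -0.1985]
post 0.1 57 [0.4532 0.486 ] [-0.2311 -0.1965]
post 0.15 57 [0.4535 0.4854] [-0.2317 -0.1981]
post 0.19 88 [0.4533 0.4852] [-0.2371 -0.1977]
```

View pics/c11.png

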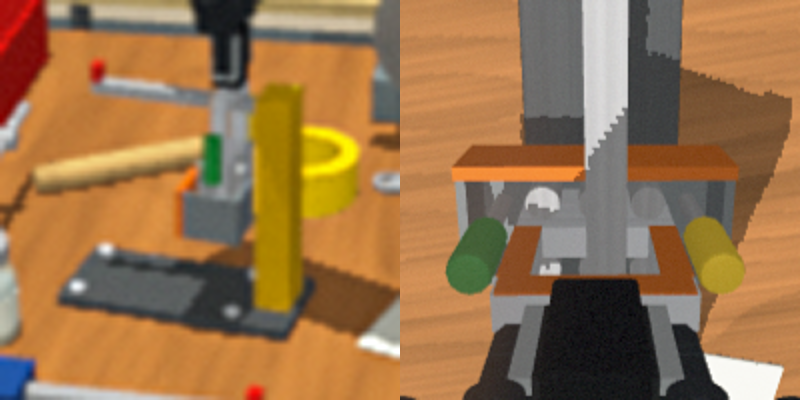

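```bash
python3 -m jog '0 0 0 0 -0.4 0 0;0 0 0 0 0 -1 0;0 0 0 0 0 0 0;0 0 0 0 0 0 0;0 0 0 0 0 0 0' 60;python3 -c "
from bench import r;o=r.get_obs();print(o['contact_force'],o['moment'])"
python3 -m jog '0 0 0 0 0 0 0.45;0 0 0 0 0 0 0.5;0 0 0 0 0 0 0.6;0 0 0 0 0 0 0.6;0 0 0 0 0 0 0.6' 20;python3 - <<'E'
from h import *
f,o=snap('wrist','12');f3,o=snap('side','12');print(o['tcp_pos'],o['contact_force'],o['moment'])
cv2.imwrite('pics/c12.png',np.hstack([cv2.resize(f3['color'][140:230,280:370,::-1],(400,400),interpolation=2),cv2.resize(f['color'][90:290,220:420,::-1],(400,400))]))
C=cloud(f3);H=hsv(f3);X,Y,Z=C[...,0],C[...,1],C[...,2]
m=(H[...,1]<60)&(X>.46)&(X<.56)&(Y>-.20)&(Y<-.14)&(Z>.085)&(Z<.132);p=C[m]
for z in (.095,.105,.115,.125):
    q=p[abs(p[:,2]-z)<.005];print(z,len(q),q[:,0].min().round(4),q[:,0].max().round(4))
E
```

```text
clock: 21.57
tcp_pos: [0.5057, -0.2256, 0.212]
orientation: [-1.131, 1.325, -1.323]
contact_force: [2.4, 0.3, -3.4]
grip_width: 0.0232
[ 2.44242366  0.30432216 -3.36052167] [ 0.14540871 -0.64768517  0.02982227]
clock: 21.98
tcp_pos: [0.5059, -0.2259, 0.2125]
orientation: [-1.131, 1.324, -1.324]
contact_force: [-0.0, -0.4, 0.8]
grip_width: 0.0516
[ 0.50595793 -0.22590114  0.21253003] [-0.34468016  0.13517864 -0.15565292] [-0.01594667  0.02987995 -0.00566018]
0.095 25 0.4903 0.5331
0.105 35 0.4903 0.5331
0.115 39 0.4898 0.5327
0.125 51 0.4893 0.5335
```

View pics/c12.png

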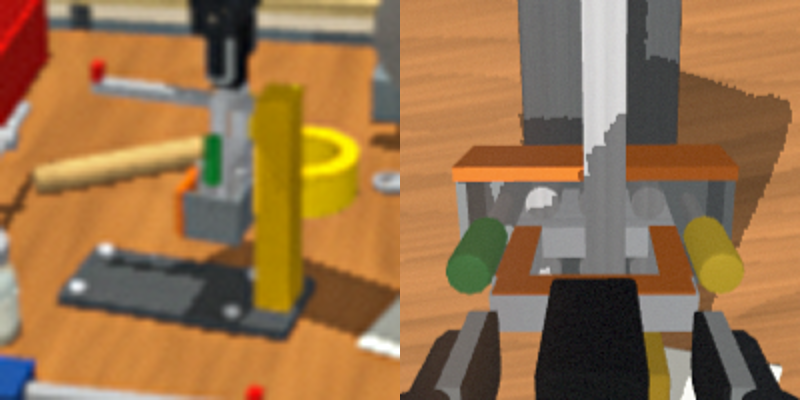

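```bash
python3 -m jog '0 0 0 0 0 0 1;0 0 0 0 0 0 1;0 0 0 0 0 0 1;0 0 0 0 -10 0 1;0 0 0 0 -20 0 1' 20;python3 -m jog '0 0 0 0 -30 0 1;0 0 0 0 -30 0 1;0 0 0 0 -20 0 1;0 0 0 0 0 0 1;0 0 0 0 0 0 1';python3 - <<'E'
from h import *
f,o=snap('wrist','13');f3,_=snap('side','13');print(o['tcp_pos'])
for n,f_ in (('w',f),('s',f3)):
    C=cloud(f_,f['T']);H=hsv(f_);X,Y,Z=C[...,0],C[...,1],C[...,2]
    def rep(l,m):
        p=C[m]
        if len(p)<10: print(n,l,len(p));return
        print(n,l,len(p),np.percentile(p,[2,50,98],axis=0).round(4).tolist(),np.round(np.hstack(cv2.minAreaRect((p[:,:2]*1000).astype(np.float32))),1))
    rep('btop',(Z>.244)&(Z<.256)&(abs(X-.506)<.03)&(abs(Y+.226)<.03)&(H[...,2]<90))
    rep('ytop',col(f_,(20,120,30),(34,255,255))&(Z>.193)&(Z<.204)&(abs(X-.47)<.04)&(Y<-.15))
    rep('stop',col(f_,(0,150,80),(6,255,255))&(Z>.185)&(Z<.21)&(abs(X-.62)<.04)&(Y<-.15))
    rep('rail',(H[...,1]<70)&(H[...,2]>90)&(abs(Z-.19)<.003)&(X>.53)&(X<.61)&(abs(Y+.235)<.025))
cv2.imwrite('pics/c13.png',np.vstack([cv2.resize(f3['color'][140:230,280:370,::-1],(300,300),interpolation=2),cv2.resize(f['color'][:,80:560,::-1],(300,250))]) )
cv2.imwrite('pics/c13b.png',cv2.resize(f['color'][100:340,200:440,::-1],(600,600)))
E
```

```text
clock: 22.5
tcp_pos: [0.5047, -0.2252, 0.2413]
orientation: [-1.134, 1.328, -1.321]
contact_force: [-0.6, 0.1, 0.3]
grip_width: 0.085
clock: 22.92
tcp_pos: [0.5067, -0.2262, 0.3242]
orientation: [-1.129, 1.321, -1.326]
contact_force: [0.2, -0.6, -0.3]
grip_width: 0.0849
[ 0.5066553  -0.22615532  0.32421133]
w btop 882 [[0.4962, -0.2365, 0.246], [0.5088, -0.225, 0.2497], [0.5198, -0.2135, 0.251]] [ 507.5 -224.6   23.5   24.3   81.7]
w ytop 788 [[0.4546, -0.2423, 0.1961], [0.4662, -0.2247, 0.1978], [0.4812, -0.2034, 0.1991]] [ 469.4 -222.6   39.2   29.4   81.9]
w stop 169 [[0.6138, -0.2503, 0.1991], [0.618, -0.2449, 0.2038], [0.6225, -0.2394, 0.2053]] [ 618.2 -245.    10.8    8.1   80.4]
w rail 1212 [[0.5317, -0.2476, 0.1883], [0.5724, -0.2381, 0.1898], [0.6086, -0.2281, 0.1913]] [ 570.2 -237.7   11.5   81.8   81.5]
s btop 27 [[0.4954, -0.2314, 0.2443], [0.5069, -0.216, 0.2492], [0.5175, -0.2104, 0.252]] [ 507.3 -219.8   24.5   19.3   74.7]
s ytop 53 [[0.4543, -0.2391, 0.1933], [0.4677, -0.2145, 0.198], [0.4848, -0.1993, 0.2004]] [ 468.5 -219.7   43.5   29.3   80.1]
s stop 7
s rail 48 [[0.5321, -0.2465, 0.1873], [0.5705, -0.2335, 0.1895], [0.6079, -0.2257, 0.1921]] [ 568.9 -236.2   16.5   78.3   81.9]
```

View pics/c13b.png

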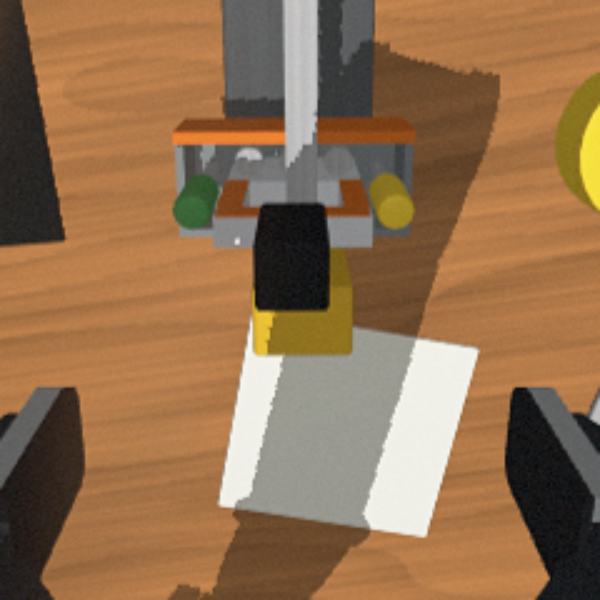

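View pics/side13.png

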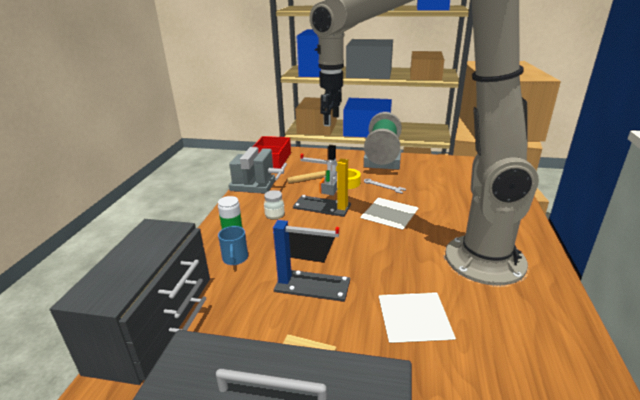

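```bash
python3 -c "
from bench import r;print(r.hand_in(),r.get_obs()['clock'])"
```

```text
the job is handed in; nothing more can be done
the job is handed in; nothing more can be done
```

The caddy now hangs by its window on the yellow-post rail, against the yellow post, with its orange front towards the open end. I handed in at about 23 s of the 67 s allowed.

- **Moves:** I gripped the caddy by its block, lifted it 24 mm and brought it over the blue end stop. I gave it about half the turn, stood it on the black mat, let go and backed off. I then took it afresh, finished the turn, passed the yellow stop, lowered it onto the rail, slid it to the post and released it.
- **Final checks:** In the last wrist view the block's top is at 250 mm, as it should be when hanging. The block is 112 to 113 mm from the end stop's centre, against 111 mm expected fully home. The gripper is clear, about 75 mm above the block. The other objects look unmoved in the last side view, by eye.
- **What disagreed:** The cameras differed by up to about 5 mm sideways, within the roughly 14 mm of play the window has on the rail. When I pushed the caddy home, the wrist kept moving about 4 mm after the tray met the post (peak force about 6 N). The caddy probably tilted slightly in the grip then, so I eased back before releasing, and it settled level.

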